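# Empty the kitting plate and rack it in the test jig

### The arm

A 6-joint arm with a two-finger parallel gripper is mounted at the origin on the work surface. World frame = base frame: x ahead of the robot, y to its left, z up, the work surface at z = 0. Lengths are in mm, angles in rad, forces in N, time in s.
With the tool pointing down it reaches from about 400 to 925 mm from the base axis. Payload 12.5 kg.
Tool frame: the origin (TCP) lies between the finger pads; the fingertips stand env.tip_extent ahead of it and the grasp point (between the pads) lies 11 mm behind it (env.tip_extent is the distance from the TCP to the fingertips, in mm); z points along the fingers, y is the line along which they close (so a half turn about z gives the same grasp; the last joint's range is limited). The gripper opens to 95 mm and grips with 3 to 60 N. Pads are 20 mm wide; open, the fingers measure 119 mm over their backs; the gripper's body (75 mm by 180 mm) begins 59 mm behind the grasp point.
Start: joints at [-1.22, 0.491, 1.559, -0, 1.092, -0.106], TCP at [275.698, -560.925, 222.661] pointing down, gripper open.
Joint ranges: [-3.1, 3.1], [-0.84, 2.19], [0.05, 2.79], [-1.13, 4.28], [0.06, 2.93], [-2.69, 2.69]. Speed limits (rad/s): [2.22, 2.22, 2.79, 3.14, 3.14, 3.14].

### API

Orientations are given as [roll, pitch, yaw] about the fixed x, y, z axes, in that order (R = Rz(yaw) Ry(pitch) Rx(roll)).
In Python, from cell import env gives the robot as it stands.
- The arm moves only by the tool carry_out, never from a script. Its argument "motion" is a list of rows, each a list of 5 numbers: the shift along the tool's x, y, z in mm, then the turn about the tool's z in degrees, then the closure, from 0 (fully open) to 1 (shut). A call has 1 to 12 rows; each row shifts and turns the commanded pose from where the row before left it, along the tool's axes as they then stand; what a row does not reach is not made up. A row lasts 1/10 s, in which the tool goes at most 50 mm and 8.59 degrees, less where a joint would pass 70% of its speed; a pose out of reach is approached as far as the arm can. A call with a gripper value outside its range is refused whole. The fingers move at their own pace and stop on an object; the grip force is fixed at half the most. Time passes only in rows, so rows that do not move let the fingers close. It gives the time, the measured TCP pose, the force, the opening and the grip force at its end, in the units of the state.
- env.state(): the state, without advancing time (a new reading comes with each control period).
- env.read_camera(name): name is "side" or "top" or "wrist"; returns a dict with "color" (420x560x3 uint8, red, green, blue), "K" (3x3 intrinsics, pixels), "dist" ([k1, k2, p1, p2, k3] as OpenCV has them; the pictures are not rectified), "R" (3x3) and "t" (3): a world point X has camera coordinates R X + t; the wrist camera has in their place "hand_eye" (4x4, takes a point from camera to tool coordinates, whose origin is the TCP and whose axes are the flange's). Camera axes: x right, y down, z forward; pixel columns grow to the right and rows downward; lengths in mm; the calibration is good to about 2 mm. A picture is of the moment at which its call begins: read the wrist's pose just before it. There is no depth.
- env.job_done(): hands the job in; it is judged then, once.
The state is a dict: "t": time; "joints": joint angles; "qvel": joint speeds; "tau": joint torques, N m; "eef_pos": TCP position; "tcp_rot": TCP orientation; "ft_force": force on the tool from outside, world axes, zero at the start; "moment": the same for the moment, N m; "opening": opening from 0.0 (shut) to 1.0 (fully open); "grip_force": force on a finger pad.
Only numpy, scipy, OpenCV 4.12 (cv2) and the standard library are available. Lean on these libraries where they do the work, as an engineer would, in place of code of your own. Each camera call takes 0.05 s, during which the arm holds its last target. There are 200 camera calls.

### The job

Pick up the aluminium kitting plate by its black handle and tip it over its open edge so that all three loose hex standoffs slide off into the grey parts bin. Then slide the empty plate, level and either end first, into the guide rails of the test jig until it is fully home against the back stop, and let go of it. Do not force it, and leave everything else on the bench where it is.

Things in the scene. Friction and masses are not known exactly. Their poses are not given: they have to be found in the camera images.
- plate: aluminium slab 160 (x) x 140 (y) x 5 mm thick, 0.28 kg, origin at the centre of its underside, z up. Rims 8 mm high on both short ends (x +-78, y -56..+52) and at y -58; the long edge y +70 is open. Both long edges have a bare margin of 10 mm or more for the grooves. Black handle block at x 0, y -46: 44 (x) x 16 (y) mm, top 65 mm above the underside. Standoffs start at y 0..+62
- standoff0: steel hexagonal standoff (spacer), 20 mm across flats, 56 mm long plus an 8 mm stud, about 50 g, lying on the plate at the start with its length roughly along the plate's x; origin at its centre, its x along its length
- standoff1: steel hexagonal standoff (spacer), 20 mm across flats, 56 mm long plus an 8 mm stud, about 50 g, lying on the plate at the start with its length roughly along the plate's x; origin at its centre, its x along its length
- standoff2: steel hexagonal standoff (spacer), 20 mm across flats, 56 mm long plus an 8 mm stud, about 50 g, lying on the plate at the start with its length roughly along the plate's x; origin at its centre, its x along its length
- bin: grey open-topped parts bin, fixed to the bench, outside 220 mm (its x) by 160 mm (its y), 65 mm high, walls and floor 5 mm. Origin: centre of its underside
- jig: steel test jig fixed to the bench, x -150..+170, 180 mm wide. Origin on the bench mid-slot; x = slide-in direction, away from the robot. Aluminium rails along both sides (|y| 60..82) with inward C grooves: floor 35 mm above the bench from x -150 (open landing ledge), roofed by lips from x -70 to the back stop face at x +80. Grey terminal block behind the stop, 62 mm high, posts to 86
- jig_home (a point): where the plate's origin lies when fully home (jig frame 0, 0, 35 mm), axes as the jig's. Grooves: side walls 143 mm apart, lips at |y| over 62 mm with underside 7.5 mm above the groove floor, lip top 47.5 mm above the bench. The mouth flares outward and upward from x -70 to its tips at x -94 (tips 53 mm above the bench)
- screwdriver: screwdriver lying at the right, about 200 mm long; bystander, origin at its underside
- mug: white mug, 76 mm wide, 90 mm high, at the left; bystander, origin at its underside
- flux_bottle: small bottle, 52 mm wide, 130 mm high, behind on the left; bystander, origin at its underside
- solder_spool: grey spool, 64 mm wide, 50 mm high, behind on the right; bystander, origin at its underside
- cell_holder: copper board 110 x 70 mm with a green battery cell in a holder, 33 mm high, at the right; bystander, origin at its underside
- component_box: clear compartment box 120 x 90 x 30 mm, at the left; bystander, origin at its underside

How it is judged:
By the outcome, as a careful person would: the job done as asked, in the order asked, and still so for the second after the job is handed in, with the robot touching nothing.
It also fails if it takes over 72 s, if anything falls off the work surface, if the arm or the gripper's body presses on something with over 40 N, if the wrist force passes 120 N, or if a joint passes its speed limit or range.

## Working session

There is one attempt and no reset: what is moved stays moved. The work goes in short steps, Python scripts to look and compute and a tool call to move; the robot and the scene stay as the last step left them, time stands still between calls to the robot, and variables do not carry over. Pictures are saved under pics/ and viewed, at most 10 in all, crops included, and the job is handed in when it is done.

Besides the shell and the picture viewer there is one more tool, called after "Request:" by a JSON object that holds its "api" and its "payload", one argument or row to a line. carry_out: Moves the arm, as the interface text tells. Its arguments: {"type":"object","properties":{"motion":{"type":"array"}},"required":["motion"]}

```bash
mkdir -p pics; ls; python3 - <<'E'
from cell import env
import cv2
print(env.state(), env.tip_extent)
for n in ("side","top"):
    c=env.read_camera(n); cv2.imwrite(f"pics/{n}0.png",cv2.resize(c["color"][:,:,::-1],(784,588),interpolation=cv2.INTER_CUBIC))
    print(n,c["K"],c["dist"],c["R"],c["t"])
print(env.read_camera("wrist")["hand_eye"])
E
```

```text
pics
{'t': 0.0, 'joints': array([-1.21958072e+00,  4.91558783e-01,  1.55946253e+00, -1.15400646e-05,
        1.09171603e+00, -1.05598293e-01]), 'qvel': array([ 0.00012051, -0.00110652,  0.00033337,  0.00065693,  0.00109138,
        0.00044132]), 'tau': array([-2.37888584e-03, -6.12646222e+01, -2.58187634e+01,  6.91224751e-02,
        4.82069829e-02, -1.82849512e-04]), 'eef_pos': array([ 275.61561738, -560.67236594,  222.05772807]), 'tcp_rot': array([-3.14045326e+00, -1.10474665e-04,  4.56819158e-01]), 'ft_force': array([-1.24564842, -0.93205122,  0.80198424]), 'moment': array([-0.0005032 ,  0.00722998, -0.0591209 ]), 'grip_force': 0.0, 'opening': 0.9955647736302661} 8.0
side [[433.64576535   0.         284.88077226]
 [  0.         433.64576535 210.24943789]
 [  0.           0.           1.        ]] [-0.04968711  0.          0.          0.          0.        ] [[ 0.9694996  -0.24396819  0.02345298]
 [-0.13634535 -0.61637515 -0.77555891]
 [ 0.20366754  0.74870635 -0.63083939]] [-553.85861594  138.02005888 1089.45986905]
top [[397.12996454   0.         274.6794885 ]
 [  0.         397.12996454 212.57069473]
 [  0.           0.           1.        ]] [-0.08689745  0.          0.          0.          0.        ] [[-0.00491127 -0.99993099  0.0106724 ]
 [-0.98770731  0.00318321 -0.15628224]
 [ 0.15623749 -0.01130875 -0.98765478]] [   5.04223306  546.43372123 1293.45850526]
[[ 2.74080750e-04 -9.54366189e-01 -2.98638749e-01  8.57165562e+01]
 [ 9.99999927e-01  1.82035482e-04  3.36032149e-04 -3.91555057e-01]
 [-2.66334872e-04 -2.98638819e-01  9.54366169e-01 -1.61217353e+02]
 [ 0.00000000e+00  0.00000000e+00  0.00000000e+00  1.00000000e+00]]
```

View pics/top0.png

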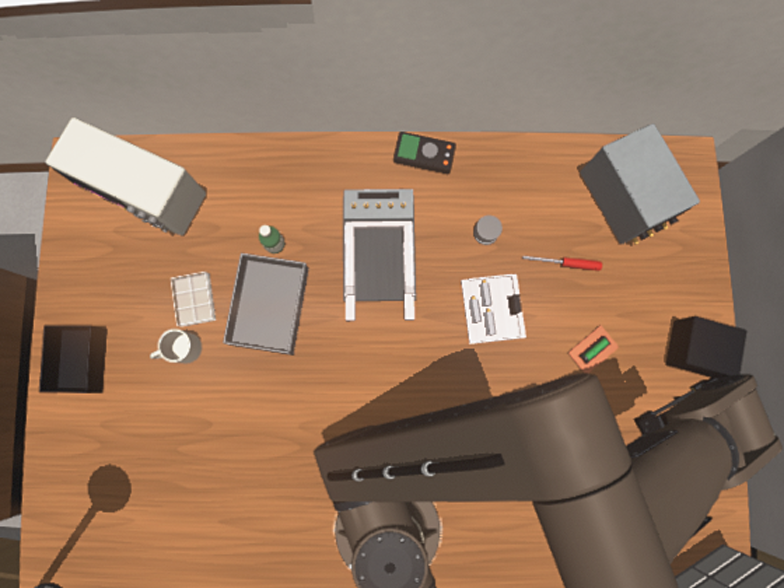

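View pics/side0.png

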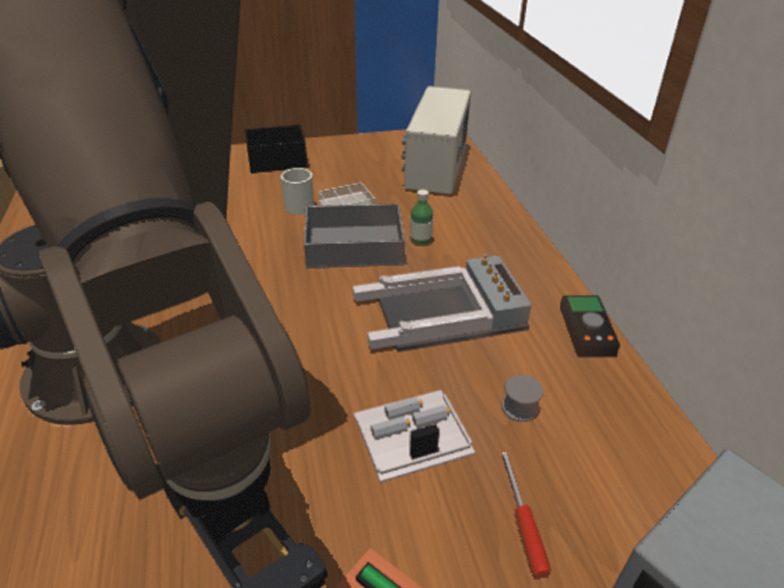

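The top view shows the plate at about (495,310), with its handle towards the right at (515,304). The bin is at (266,304) and the jig at (380,260). The side view agrees. I'll enlarge the work region to read the corners.

```bash
cat > h.py <<'E'
import numpy as np, cv2
from cell import env
from scipy.spatial.transform import Rotation as Ro
def extr(c,st=None):
    if "R" in c: return np.array(c["R"]),np.array(c["t"])
    H=np.array(c["hand_eye"]); Rt=Ro.from_euler("xyz",st["tcp_rot"]).as_matrix()
    Rc=Rt@H[:3,:3]; o=Rt@H[:3,3]+st["eef_pos"]
    return Rc.T,-Rc.T@o
def pix2w(c,uv,z,st=None):
    R,t=extr(c,st); uv=np.array(uv,float).reshape(-1,1,2)
    n=cv2.undistortPoints(uv,c["K"],np.array(c["dist"])).reshape(-1,2)
    d=np.c_[n,np.ones(len(n))]@R; o=-R.T@t
    return o+d*((np.asarray(z)-o[2])/d[:,2])[:,None]
def proj(c,P,st=None):
    R,t=extr(c,st)
    return cv2.projectPoints(np.array(P,float).reshape(-1,1,3),cv2.Rodrigues(R)[0],t,c["K"],np.array(c["dist"]))[0].reshape(-1,2)
def crop(c,x0,y0,x1,y1,s,name):
    cv2.imwrite(name,cv2.resize(c["color"][y0:y1,x0:x1,::-1],None,fx=s,fy=s,interpolation=cv2.INTER_CUBIC))
E
python3 - <<'E'
from h import *
c=env.read_camera("top"); crop(c,155,125,381,265,3.5,"pics/topc.png")
E
```

```text
(no output)
```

View pics/topc.png

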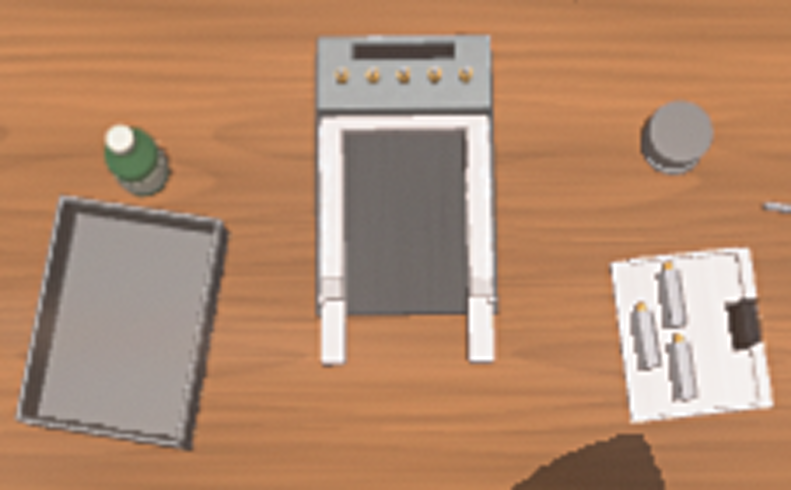

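```bash
python3 - <<'E'
from h import *
c=env.read_camera("top")
def w(p,z): 
    p=(np.array(p,float)+.5)/3.5-.5+[155,125]; return pix2w(c,p,np.full(len(p),z))
np.set_printoptions(precision=1,suppress=True)
P=w([(611,262),(632,422),(773,407),(749,248)],6.0); print("plate",P,P.mean(0)); 
print([np.linalg.norm(P[i]-P[(i+1)%4]) for i in range(4)])
for a,b in ((0,1),(3,2)):
    d=P[a]-P[b]; print(np.degrees(np.arctan2(d[1],d[0])))
for a,b in ((0,3),(1,2)):
    d=P[a]-P[b]; print(np.degrees(np.arctan2(d[1],d[0]))-90)
print("handle",w([(745,322)],65))
B=w([(61,198),(226,220),(188,448),(18,420)],65.0); print("bin",B,B.mean(0),[np.linalg.norm(B[i]-B[(i+1)%4]) for i in range(4)])
print("ledge",w([(321,363),(345,363),(470,361),(495,361)],35))
print("block top",w([(317,38),(491,36),(319,107),(491,108)],62))
print("lips",w([(319,115),(494,115),(344,128),(466,128)],47.5))
E
```

```text
plate [[ 597.8 -188.1    6. ]
 [ 438.3 -204.7    6. ]
 [ 452.1 -345.1    6. ]
 [ 611.9 -327.7    6. ]] [ 525.  -266.4    6. ]
[np.float64(160.41644643897575), np.float64(141.08181413770942), np.float64(160.73405882799636), np.float64(140.3356872171727)]
5.923488835391099
6.188981387603927
5.744229749980235
5.6168894821717
handle [[ 528.2 -305.8   65. ]]
bin [[650.8 347.6  65. ]
 [628.4 188.1  65. ]
 [411.3 220.1  65. ]
 [437.6 380.8  65. ]] [532.  284.2  65. ] [np.float64(161.0684483798942), np.float64(219.44614144220495), np.float64(162.85906004162848), np.float64(215.8185416293033)]
ledge [[494.3  98.3  35. ]
 [494.2  75.2  35. ]
 [495.7 -45.   35. ]
 [495.6 -69.1  35. ]]
block top [[811.6 102.9  62. ]
 [813.4 -67.9  62. ]
 [741.1 100.3  62. ]
 [739.8 -66.8  62. ]]
lips [[737.5 101.1  47.5]
 [737.2 -70.6  47.5]
 [724.2  76.5  47.5]
 [723.9 -43.   47.5]]
```

Request:
{"api": "carry_out", "payload": {
  "motion": [
    [37.5, -12.3, 0, 0, 0],
    [37.5, -12.3, 0, 0, 0],
    [37.5, -12.3, 0, 0, 0],
    [37.5, -12.3, 0, 0, 0],
    [37.5, -12.3, 0, 0, 0],
    [37.5, -12.3, 0, 0, 0],
    [37.5, -12.3, 0, 0, 0],
    [37.5, -12.3, 0, 0, 0],
    [37.5, -12.3, 0, 0, 0],
    [0, 0, 0, -8.5, 0],
    [0, 0, 0, -8.5, 0],
    [0, 0, 0, -8.5, 0]
  ]
}}

```text
t: 1.45
eef_pos: [530.0, -312.2, 222.5]
tcp_rot: [-3.141, 0.0, 0.909]
ft_force: [-0.3, -0.3, -1.4]
opening: 0.999
grip_force: 0.0
```

Request:
{"api": "carry_out", "payload": {
  "motion": [
    [0, 0, 0, -8.5, 0],
    [0, 0, 0, -8.5, 0],
    [0, 0, 0, -8.5, 0],
    [0, 0, 0, -8.5, 0],
    [0, 0, 0, -8.5, 0],
    [0, 0, 0, -1.6, 0],
    [0, 0, 0, 0, 0],
    [0, 0, 0, 0, 0]
  ]
}}

```text
t: 2.25
eef_pos: [529.8, -312.7, 222.6]
tcp_rot: [3.142, 0.0, 1.668]
ft_force: [-0.3, 0.2, -0.5]
opening: 0.999
grip_force: 0.0
```

```bash
python3 - <<'E'
from h import *
s=env.state(); c=env.read_camera("wrist"); crop(c,0,0,560,420,1.4,"pics/w1.png")
print(s["t"],s["eef_pos"],np.degrees(s["tcp_rot"]),s["ft_force"])
y=np.radians(5.8);Rz=np.array([[np.cos(y),-np.sin(y)],[np.sin(y),np.cos(y)]])
for p,z in (((-80,-70),5),((80,-70),5),((80,70),5),((-80,70),5),((-22,-54),65),((22,-54),65),((22,-38),65),((-22,-38),65)):
    print(p,z,proj(c,[*(Rz@p+[525,-266.4]),z],s)*1.4)
E
```

```text
2.25 [ 529.77001045 -312.68430925  222.64104154] [1.79998924e+02 2.92425240e-03 9.55862201e+01] [-0.33541667  0.20230435 -0.46261182]
(-80, -70) 5 [[306.27345793 285.63487051]]
(80, -70) 5 [[473.46187071 285.07830795]]
(80, 70) 5 [[482.77750982 127.62104575]]
(-80, 70) 5 [[295.66397317 128.31580345]]
(-22, -54) 65 [[362.37086336 286.95401506]]
(22, -54) 65 [[416.93295258 286.7725834 ]]
(22, -38) 65 [[417.24884364 267.44059454]]
(-22, -38) 65 [[361.88912556 267.62728609]]
```

View pics/w1.png

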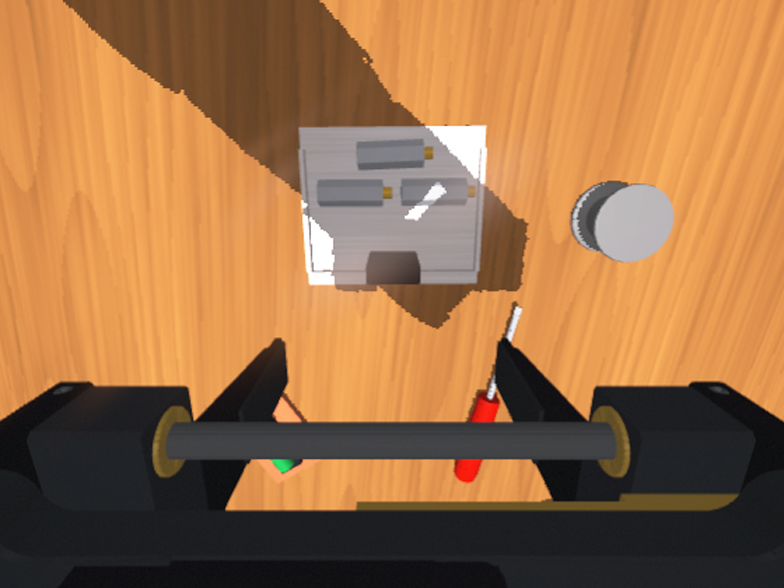

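The wrist view shows the plate corners at (309,285), (479,284), (487,125) and (299,128), with the handle at (393,267). The plate is about 3 mm further in +x than the top camera gave, and its yaw matches. I'll correct for that and descend.

Request:
{"api": "carry_out", "payload": {
  "motion": [
    [1, 3, 38, 0, 0.2],
    [0, 0, 38, 0, 0.2],
    [0, 0, 38, 0, 0.2],
    [0, 0, 38, 0, 0.2],
    [0, 0, 24, 0, 0.2],
    [0, 0, 12, 0, 0.2],
    [0, 0, 0, 0, 0.2]
  ]
}}

```text
t: 3.0
eef_pos: [532.2, -311.1, 33.5]
tcp_rot: [-3.14, -0.001, 1.67]
ft_force: [-0.6, -0.1, 0.1]
opening: 0.803
grip_force: 0.0
```

Request:
{"api": "carry_out", "payload": {
  "motion": [
    [0, 0, 0, 0, 0.5],
    [0, 0, 0, 0, 0.5],
    [0, 0, 0, 0, 1],
    [0, 0, 0, 0, 1],
    [0, 0, 0, 0, 1],
    [0, 0, 0, 0, 1],
    [0, 0, 0, 0, 1]
  ]
}}

```text
t: 3.7
eef_pos: [532.7, -311.6, 35.3]
tcp_rot: [3.141, 0.001, 1.672]
ft_force: [-1.9, 0.3, 6.0]
opening: 0.459
grip_force: 30.0
```

Request:
{"api": "carry_out", "payload": {
  "motion": [
    [0, 0, -3, 0, 1],
    [0, 0, -3, 0, 1],
    [0, 0, -3, 0, 1],
    [0, 0, -3, 0, 1],
    [0, 0, 0, 0, 1],
    [0, 0, 0, 0, 1]
  ]
}}

```text
t: 4.3
eef_pos: [532.7, -311.4, 46.7]
tcp_rot: [3.142, 0.0, 1.672]
ft_force: [0.1, 1.0, -4.2]
opening: 0.464
grip_force: 30.0
```

```bash
python3 - <<'E'
from h import *
s=env.state(); print(s["eef_pos"],s["ft_force"],s["moment"])
a=env.read_camera("wrist")["color"]; b=env.read_camera("side")["color"][240:370,230:370]
a=cv2.resize(a[20:280,100:500],(600,390)); b=cv2.resize(b,(200,186)); m=np.zeros((390,800,3),np.uint8); m[:,:600]=a; m[:186,600:]=b
cv2.imwrite("pics/w2.png",m[:,:,::-1])
E
```

```text
[ 532.65181087 -311.41757657   46.67080528] [ 0.09038121  1.04504441 -4.20057549] [-0.22568841 -0.08236568  0.01735625]
```

View pics/w2.png

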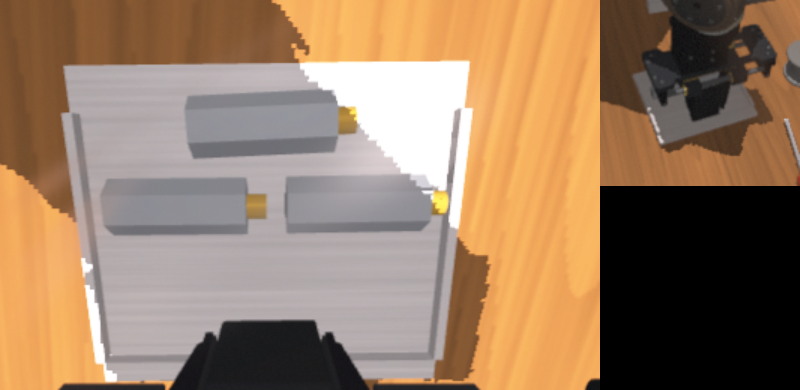

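The plate is clear of the bench (Fz −4.2 N, full weight). It hangs level in the grip, with all three standoffs in place at crop (265,120), (180,205) and (360,205). The wrist can't tilt, so I'll use the bin walls to rotate the plate between the pads. I'll carry it over gently.

Request:
{"api": "carry_out", "payload": {
  "motion": [
    [0, 0, -5, 0, 1],
    [0, 0, -10, 0, 1],
    [0, 0, -15, 0, 1],
    [0, 0, -15, 0, 1],
    [4, 0, -15, 0, 1],
    [8, 0, -15, 0, 1],
    [12, 1, -12, 0, 1],
    [16, 1, -8, 0, 1],
    [20, 2, -3, 0, 1],
    [24, 2, 0, 0, 1],
    [28, 3, 0, 0, 1],
    [30, 3, 0, 0, 1]
  ]
}}

```text
t: 5.6
eef_pos: [529.7, -166.5, 144.3]
tcp_rot: [-3.141, -0.0, 1.672]
ft_force: [1.0, 0.5, -3.5]
opening: 0.46
grip_force: 30.0
```

Request:
{"api": "carry_out", "payload": {
  "motion": [
    [30, 3, 0, 0, 1],
    [30, 3, 0, 0, 1],
    [30, 3, 0, 0, 1],
    [30, 3, 0, 0, 1],
    [30, 3, 0, 0, 1],
    [30, 3, 0, 0, 1],
    [30, 3, 0, 0, 1],
    [30, 3, 0, 0, 1],
    [26, 3, 0, 0, 1],
    [22, 2, 0, 0, 1],
    [18, 2, 0, 0, 1],
    [14, 1, 0, 0, 1]
  ]
}}

```text
t: 6.8
eef_pos: [528.7, 154.7, 144.3]
tcp_rot: [-3.14, 0.0, 1.673]
ft_force: [-0.2, 0.6, -4.1]
opening: 0.462
grip_force: 30.0
```

Request:
{"api": "carry_out", "payload": {
  "motion": [
    [12, 1, 0, 0, 1],
    [10, 1, 0, 0, 1],
    [8, 0, 0, 0, 1],
    [6, 0, 0, 2, 1],
    [4, 0, 0, 4, 1],
    [0, 0, 0, 4, 1],
    [0, 0, 0, 3, 1],
    [0, 0, 0, 1.2, 1],
    [0, 0, 0, 0, 1],
    [0, 0, 0, 0, 1]
  ]
}}

```text
t: 7.8
eef_pos: [528.1, 192.6, 144.6]
tcp_rot: [-3.142, 0.0, 1.425]
ft_force: [-0.3, 0.2, -3.9]
opening: 0.464
grip_force: 30.0
```

```bash
python3 - <<'E'
from h import *
s=env.state(); print(s["t"],s["eef_pos"],np.degrees(s["tcp_rot"]),s["ft_force"],s["moment"])
c=env.read_camera("wrist"); d=env.read_camera("side")["color"][110:240,180:340]
y=np.radians(-8.4);Rz=np.array([[np.cos(y),-np.sin(y)],[np.sin(y),np.cos(y)]])
for p in ((-110,80),(110,80),(-110,-80),(110,-80)): print(p,proj(c,[*(Rz@p+[532,284.2]),65],s).round(1))
# plate tilt check: open corners predicted for tilt th (tool frame: pivot at z=-11, tool x=plate y, tool y=plate x)
H=np.array(c["hand_eye"])
for th in (0,3,6,10):
    t=np.radians(th); q=[]
    for X in(-80,80):
        a,b=116,-41
        yy,zz=a*np.cos(t)+b*np.sin(t),-a*np.sin(t)+b*np.cos(t)
        q.append([yy,X,-11-zz])
    Hi=np.linalg.inv(H); print(th,cv2.projectPoints(np.array(q),cv2.Rodrigues(Hi[:3,:3])[0],Hi[:3,3],c["K"],np.array(c["dist"]))[0].reshape(-1,2).round(1).tolist())
m=np.zeros((420,800,3),np.uint8); m[:,:560]=c["color"]; m[:195,560:]=cv2.resize(d,(240,195)); cv2.imwrite("pics/w3.png",m[:,:,::-1])
E
```

```text
7.8 [528.05986938 192.57963623 144.59885191] [-1.79997443e+02  7.27876785e-03  8.16245836e+01] [-0.29965798  0.16119146 -3.94832074] [-0.25164445 -0.07823542  0.01871102]
(-110, 80) [[106.  -11.1]]
(110, 80) [[423.4 -10.8]]
(-110, -80) [[138.9 209.5]]
(110, -80) [[395.7 209.7]]
0 [[142.3, 64.5], [413.9, 64.6]]
3 [[147.2, 70.4], [409.1, 70.5]]
6 [[151.7, 76.4], [404.6, 76.5]]
10 [[157.3, 84.5], [399.2, 84.6]]
```

View pics/w3.png

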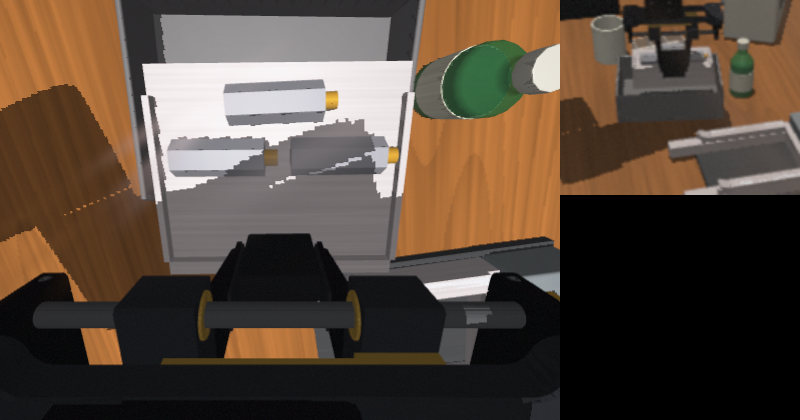

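The plate is still level: its open corners at (143,65) and (413,62) match the 0° prediction. The bin walls sit about 6 px right of the prediction, so the bin centre is near (536,284). I'll lower the rear edge onto the near wall to start the tilt.

Request:
{"api": "carry_out", "payload": {
  "motion": [
    [5, -1, 0, 0, 1],
    [10, -2, 0, 0, 1],
    [10, -2, 5, 0, 1],
    [6, -1, 10, 0, 1],
    [3, 0, 12, 0, 1],
    [0, 0, 8, 0, 1],
    [0, 0, 5, 0, 1],
    [0, 0, 2, 0, 1],
    [0, 0, 2, 0, 1],
    [0, 0, 0, 0, 1]
  ]
}}

```text
t: 8.9
eef_pos: [527.3, 227.0, 100.6]
tcp_rot: [3.141, 0.0, 1.423]
ft_force: [0.2, -0.5, -3.6]
opening: 0.457
grip_force: 30.0
```

Request:
{"api": "carry_out", "payload": {
  "motion": [
    [1, 0, 1, 0, 1],
    [1, 0, 1, 0, 1],
    [1, 0, 1, 0, 1],
    [1, 0, 1, 0, 1],
    [1, 0, 1, 0, 1],
    [1, 0, 1, 0, 1],
    [0, 0, 0, 0, 1],
    [0, 0, 0, 0, 1]
  ]
}}

```text
t: 9.7
eef_pos: [528.5, 234.1, 96.4]
tcp_rot: [3.139, -0.002, 1.424]
ft_force: [-2.9, 5.4, 12.1]
opening: 0.463
grip_force: 30.0
```

```bash
cat > tilt.py <<'E'
from h import *
def tilt():
    s=env.state(); c=env.read_camera("wrist"); print(s["t"],s["eef_pos"].round(1),s["ft_force"].round(1),s["moment"].round(2))
    Hi=np.linalg.inv(np.array(c["hand_eye"]))
    for th in range(0,61,10):
        t=np.radians(th); q=[]
        for X in(-80,80):
            a,b=116,-41; q.append([a*np.cos(t)+b*np.sin(t),X,-11+a*np.sin(t)-b*np.cos(t)])
        print(th,cv2.projectPoints(np.array(q),cv2.Rodrigues(Hi[:3,:3])[0],Hi[:3,3],c["K"],np.array(c["dist"]))[0].reshape(-1,2).round(0).tolist())
    return c
E
python3 - <<'E'
from tilt import *
c=tilt(); d=env.read_camera("side")["color"][100:230,180:340]
m=np.zeros((420,800,3),np.uint8); m[:,:560]=c["color"]; m[:195,560:]=cv2.resize(d,(240,195)); cv2.imwrite("pics/w4.png",m[:,:,::-1])
E
```

```text
9.7 [528.5 234.1  96.4] [-2.9  5.4 12.1] [0.58 0.95 0.12]
0 [[142.0, 64.0], [414.0, 65.0]]
10 [[157.0, 85.0], [399.0, 85.0]]
20 [[169.0, 105.0], [388.0, 105.0]]
30 [[178.0, 126.0], [379.0, 126.0]]
40 [[185.0, 147.0], [372.0, 147.0]]
50 [[190.0, 168.0], [367.0, 168.0]]
60 [[194.0, 189.0], [363.0, 189.0]]
```

View pics/w4.png

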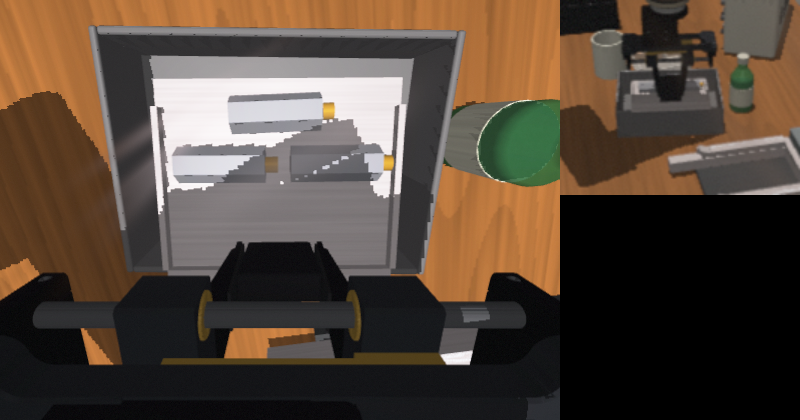

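The open corners are now at (151,79) and (402,77), a tilt of about 7°, with the standoffs unmoved. Next I'll push the open edge against the inside of the far wall while rising.

Request:
{"api": "carry_out", "payload": {
  "motion": [
    [4, 0, 0, 0, 1],
    [4, 0, 0, 0, 1],
    [4, 0, 0, 0, 1],
    [3, 0, 0, 0, 1],
    [2, 0, -1, 0, 1],
    [2, 0, -2, 0, 1],
    [2, 0, -2, 0, 1],
    [2, 0, -2, 0, 1],
    [2, 0, -2, 0, 1],
    [2, 0, -2, 0, 1],
    [2, 0, -2, 0, 1],
    [0, 0, 0, 0, 1]
  ]
}}

```text
t: 11.0
eef_pos: [531.5, 261.3, 107.7]
tcp_rot: [-3.14, 0.002, 1.424]
ft_force: [-3.5, -5.4, -2.3]
opening: 0.46
grip_force: 30.0
```

Request:
{"api": "carry_out", "payload": {
  "motion": [
    [2, 0, -2, 0, 1],
    [2, 0, -2, 0, 1],
    [2, 0, -2, 0, 1],
    [2, 0, -2, 0, 1],
    [2, 0, -2, 0, 1],
    [2, 0, -2, 0, 1],
    [2, 0, -2, 0, 1],
    [0, 0, 0, 0, 1]
  ]
}}

```text
t: 11.8
eef_pos: [533.9, 275.4, 121.8]
tcp_rot: [-3.141, 0.001, 1.424]
ft_force: [-2.9, -3.5, -3.2]
opening: 0.462
grip_force: 30.0
```

```bash
python3 - <<'E'
from tilt import *
c=tilt(); d=env.read_camera("side")["color"][100:230,180:340]
m=np.zeros((420,800,3),np.uint8); m[:,:560]=c["color"]; m[:195,560:]=cv2.resize(d,(240,195)); cv2.imwrite("pics/w5.png",m[:,:,::-1])
E
```

```text
11.8 [533.9 275.4 121.8] [-2.9 -3.5 -3.2] [-1.03  0.49 -0.12]
0 [[142.0, 65.0], [414.0, 65.0]]
10 [[157.0, 85.0], [399.0, 85.0]]
20 [[169.0, 105.0], [388.0, 105.0]]
30 [[178.0, 126.0], [379.0, 126.0]]
40 [[185.0, 147.0], [372.0, 147.0]]
50 [[190.0, 168.0], [367.0, 168.0]]
60 [[194.0, 189.0], [363.0, 189.0]]
```

View pics/w5.png

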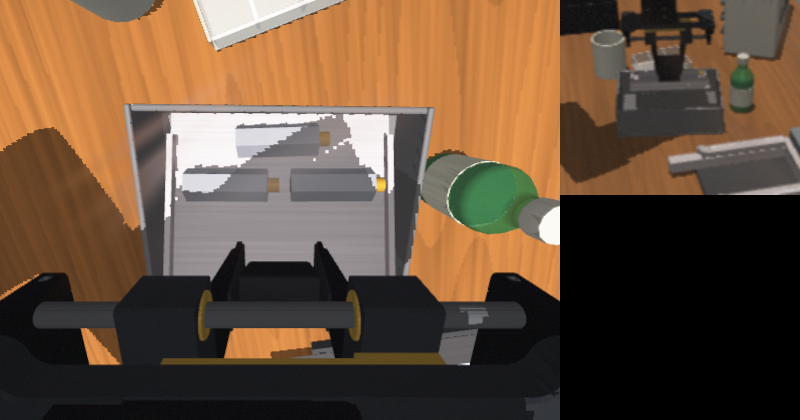

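The tilt is about 25° and the standoffs are still stuck, so I'll tilt further, then back off and check the weight by force.

Request:
{"api": "carry_out", "payload": {
  "motion": [
    [3, 0, -2, 0, 1],
    [3, 0, -2, 0, 1],
    [3, 0, -2, 0, 1],
    [3, 0, -1, 0, 1],
    [3, 0, -1, 0, 1],
    [3, 0, -1, 0, 1],
    [3, 0, -1, 0, 1],
    [3, 0, -2, 0, 1],
    [3, 0, -2, 0, 1],
    [0, 0, 0, 0, 1],
    [0, 0, 0, 0, 1]
  ]
}}

```text
t: 13.0
eef_pos: [538.4, 302.7, 135.6]
tcp_rot: [3.141, -0.0, 1.424]
ft_force: [0.6, -0.6, -3.2]
opening: 0.463
grip_force: 30.0
```

Request:
{"api": "carry_out", "payload": {
  "motion": [
    [-5, 0, 0, 0, 1],
    [-10, 0, 0, 0, 1],
    [-15, 0, -2, 0, 1],
    [-5, 0, -4, 0, 1],
    [0, 0, -4, 0, 1],
    [0, 0, 0, 0, 1],
    [0, 0, 0, 0, 1],
    [0, 0, 0, 0, 1],
    [0, 0, 0, 0, 1]
  ]
}}

```text
t: 13.9
eef_pos: [533.0, 268.0, 145.4]
tcp_rot: [-3.141, 0.0, 1.424]
ft_force: [0.3, -0.4, -1.6]
opening: 0.46
grip_force: 30.0
```

```bash
python3 - <<'E'
from tilt import *
c=tilt(); f=[]
for i in range(6): d=env.read_camera("top")["color"]; f.append(env.state()["ft_force"])
print(np.mean(f,0))
d=d[165:265,145:235]
m=np.zeros((420,800,3),np.uint8); m[:,:560]=c["color"]; m[:267,560:]=cv2.resize(d,(240,267)); cv2.imwrite("pics/w6.png",m[:,:,::-1])
E
```

```text
13.9 [533.  268.  145.4] [ 0.3 -0.4 -1.6] [-0.02 -0.1   0.  ]
0 [[142.0, 65.0], [414.0, 65.0]]
10 [[157.0, 85.0], [399.0, 85.0]]
20 [[169.0, 105.0], [388.0, 105.0]]
30 [[178.0, 126.0], [379.0, 126.0]]
40 [[185.0, 147.0], [372.0, 147.0]]
50 [[190.0, 168.0], [367.0, 168.0]]
60 [[194.0, 189.0], [363.0, 189.0]]
[ 0.22272214  0.04425944 -2.14004373]
```

View pics/w6.png

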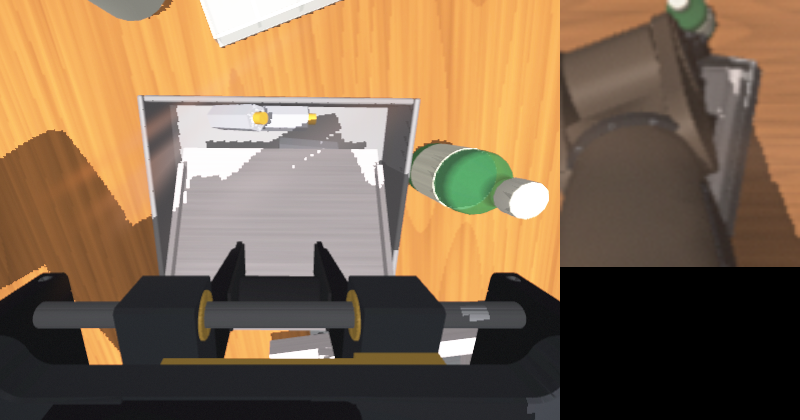

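The plate is empty, with a tilt of about 41° and the open edge at row 150. The standoffs lie in the bin around (260,117), and the weight dropped by about 1.5–2 N. Next I'll lift and carry the plate back to the open bench where it started, and press it level while dragging.

Request:
{"api": "carry_out", "payload": {
  "motion": [
    [0, 0, -15, 0, 1],
    [0, 0, -25, -4.5, 1],
    [0, 0, -25, -4.4, 1],
    [-10, 0, -15, 0, 1],
    [-20, 0, 0, 0, 1],
    [-30, -1, 0, 0, 1],
    [-40, -1, 0, 0, 1],
    [-45, -1, 0, 0, 1],
    [-45, -1, 0, 0, 1],
    [-45, -1, 0, 0, 1],
    [-45, -1, 0, 0, 1],
    [-45, -1, 0, 0, 1]
  ]
}}

```text
t: 15.45
eef_pos: [528.0, -59.6, 225.5]
tcp_rot: [-3.141, 0.0, 1.576]
ft_force: [0.3, 0.6, -3.1]
opening: 0.46
grip_force: 30.0
```

Request:
{"api": "carry_out", "payload": {
  "motion": [
    [-45, -1, 0, 0, 1],
    [-45, -1, 0, 0, 1],
    [-40, -1, 10, 0, 1],
    [-30, 0, 20, 0, 1],
    [-20, 0, 20, 0, 1],
    [-8, 0, 20, 0, 1],
    [0, 0, 15, 0, 1],
    [0, 0, 8, 0, 1],
    [0, 0, 0, 0, 1]
  ]
}}

```text
t: 16.35
eef_pos: [526.7, -245.3, 131.7]
tcp_rot: [-3.14, -0.001, 1.578]
ft_force: [0.1, 0.8, -1.1]
opening: 0.459
grip_force: 30.0
```

Request:
{"api": "carry_out", "payload": {
  "motion": [
    [0, 0, 10, 0, 1],
    [0, 0, 10, 0, 1],
    [0, 0, 6, 0, 1],
    [-7, 0, 4.5, 0, 1],
    [-7, 0, 4.5, 0, 1],
    [-7, 0, 4.5, 0, 1],
    [-6, 0, 5, 0, 1],
    [-6, 0, 5, 0, 1],
    [-6, 0, 5, 0, 1],
    [0, 0, 0, 0, 1]
  ]
}}

```text
t: 17.35
eef_pos: [528.2, -286.2, 78.4]
tcp_rot: [3.14, 0.002, 1.578]
ft_force: [0.6, -3.0, 2.5]
opening: 0.46
grip_force: 30.0
```

Request:
{"api": "carry_out", "payload": {
  "motion": [
    [-5, 0, 6, 0, 1],
    [-5, 0, 6, 0, 1],
    [-5, 0, 6, 0, 1],
    [-4, 0, 6, 0, 1],
    [-4, 0, 6, 0, 1],
    [-4, 0, 4, 0, 1],
    [-1, 0, 2, 0, 1],
    [0, 0, 0, 0, 1],
    [0, 0, 0, 0, 1]
  ]
}}

```text
t: 18.25
eef_pos: [527.7, -312.1, 42.0]
tcp_rot: [-3.141, -0.0, 1.579]
ft_force: [0.9, -1.0, 0.0]
opening: 0.459
grip_force: 30.0
```

Request:
{"api": "carry_out", "payload": {
  "motion": [
    [-1, 0, 2, 0, 1],
    [-1, 0, 2, 0, 1],
    [0, 0, 1.5, 0, 1],
    [0, 0, 1, 0, 1],
    [0, 0, 1, 0, 1],
    [0, 0, 1, 0, 1],
    [0, 0, 0, 0, 1],
    [0, 0, 0, 0, 1]
  ]
}}

```text
t: 19.05
eef_pos: [528.0, -314.3, 33.6]
tcp_rot: [3.142, 0.0, 1.579]
ft_force: [0.9, -2.8, 3.4]
opening: 0.464
grip_force: 30.0
```

Request:
{"api": "carry_out", "payload": {
  "motion": [
    [0, 0, 1, 0, 1],
    [0, 0, 1, 0, 1],
    [0, 0, 0, 0, 1],
    [0, 0, 0, 0, 1]
  ]
}}

```text
t: 19.45
eef_pos: [528.0, -314.3, 33.4]
tcp_rot: [3.141, 0.001, 1.579]
ft_force: [-4.7, 0.6, 23.9]
opening: 0.46
grip_force: 30.0
```

```bash
python3 - <<'E'
from tilt import *
c=tilt(); s=env.state()
# edge rows of plate open edge: column profiles
g=cv2.cvtColor(c["color"],cv2.COLOR_RGB2HSV)
for u in (200,250,300,350): print(u,[(v,int(g[v,u,1])) for v in range(50,86,3)])
for v in (90,120,150): print(v,[(u,int(g[v,u,1])) for u in list(range(134,166,3))],[(u,int(g[v,u,1])) for u in range(392,424,3)])
E
```

```text
19.45 [ 528.  -314.3   33.4] [-4.7  0.6 23.9] [ 0.31  0.91 -0.09]
0 [[142.0, 64.0], [414.0, 64.0]]
10 [[157.0, 84.0], [399.0, 84.0]]
20 [[169.0, 105.0], [388.0, 105.0]]
30 [[178.0, 126.0], [379.0, 126.0]]
40 [[185.0, 147.0], [372.0, 147.0]]
50 [[190.0, 168.0], [367.0, 168.0]]
60 [[194.0, 189.0], [363.0, 189.0]]
200 [(50, 157), (53, 160), (56, 161), (59, 159), (62, 162), (65, 158), (68, 158), (71, 159), (74, 159), (77, 160), (80, 16), (83, 12)]
250 [(50, 158), (53, 154), (56, 155), (59, 150), (62, 147), (65, 147), (68, 146), (71, 148), (74, 150), (77, 152), (80, 19), (83, 13)]
300 [(50, 154), (53, 154), (56, 155), (59, 155), (62, 156), (65, 155), (68, 155), (71, 154), (74, 154), (77, 161), (80, 42), (83, 11)]
350 [(50, 156), (53, 155), (56, 155), (59, 154), (62, 154), (65, 155), (68, 155), (71, 155), (74, 154), (77, 154), (80, 30), (83, 0)]
90 [(134, 153), (137, 159), (140, 160), (143, 158), (146, 90), (149, 14), (152, 12), (155, 11), (158, 11), (161, 11), (164, 12)] [(392, 0), (395, 0), (398, 0), (401, 0), (404, 0), (407, 0), (410, 0), (413, 61), (416, 143), (419, 144), (422, 145)]
120 [(134, 156), (137, 158), (140, 155), (143, 157), (146, 13), (149, 13), (152, 18), (155, 18), (158, 13), (161, 13), (164, 15)] [(392, 0), (395, 0), (398, 0), (401, 0), (404, 16), (407, 15), (410, 0), (413, 0), (416, 149), (419, 152), (422, 157)]
150 [(134, 148), (137, 147), (140, 151), (143, 148), (146, 155), (149, 21), (152, 13), (155, 16), (158, 18), (161, 15), (164, 16)] [(392, 0), (395, 0), (398, 1), (401, 14), (404, 2), (407, 0), (410, 4), (413, 156), (416, 159), (419, 160), (422, 161)]
```

The plate is flat on the bench: Fz jumped to 24 N and the edge is full width. The open edge is at row 79 rather than 64, so the handle has slid in the pads. I'll measure that exactly and regrasp centred.

```bash
cat > pl.py <<'E'
from h import *
def plate(zt=5.0):
    s=env.state(); c=env.read_camera("wrist"); g=cv2.cvtColor(c["color"],cv2.COLOR_RGB2HSV)[:,:,1].astype(float)
    def cross(a):
        i=np.where((a[:-1]>=85)&(a[1:]<85))[0]; i=i[0]; return i+(a[i]-85)/(a[i]-a[i+1])
    us=list(range(180,380,10)); top=[(u,40+cross(g[40:140,u])) for u in us]
    T=pix2w(c,top,np.full(len(top),zt),s)
    v=int(np.median([p[1] for p in top]))+6
    L=[(100+cross(g[k,100:300]),k) for k in range(v,v+14,2)]; R=[(460-cross(g[k,460:300:-1]),k) for k in range(v,v+14,2)]
    Lw=pix2w(c,L,np.full(len(L),zt),s); Rw=pix2w(c,R,np.full(len(R),zt),s)
    k=np.polyfit(T[:,0],T[:,1],1); yaw=np.degrees(np.arctan(k[0])); xm=(Lw[:,0].mean()+Rw[:,0].mean())/2
    print("t",s["t"],"tcp",s["eef_pos"].round(1),"yaw tcp",np.degrees(s["tcp_rot"][2]).round(2))
    print("open edge: yaw",yaw.round(2),"y at xm",np.polyval(k,xm).round(1),"xm",xm.round(1),"width",(Rw[:,0].mean()-Lw[:,0].mean()).round(1),"resid",np.std(T[:,1]-np.polyval(k,T[:,0])).round(2))
if __name__=="__main__": plate()
E
python3 pl.py
```

```text
t 19.5 tcp [ 528.  -314.3   33.5] yaw tcp 90.49
open edge: yaw 0.44 y at xm -206.6 xm 528.1 width 159.8 resid 0.04
```

Request:
{"api": "carry_out", "payload": {
  "motion": [
    [0, 0, 0, 0, 0.3],
    [0, 0, 0, 0, 0.2],
    [0, 0, 0, 0, 0.2],
    [0, 0, -10, 0, 0.2],
    [0, 0, -25, 0, 0.2],
    [0, 0, -35, 0, 0.2],
    [0, 0, -40, 0, 0.2],
    [20, 10, -40, 0, 0.2],
    [35, 12, -40, 0, 0.2],
    [40, 15, -10, 0, 0.2],
    [40, 15, 0, 0, 0.2],
    [40, 15, 0, 0, 0.2]
  ]
}}

```text
t: 20.75
eef_pos: [592.7, -140.0, 229.6]
tcp_rot: [3.14, 0.0, 1.579]
ft_force: [1.1, -0.9, 0.0]
opening: 0.803
grip_force: 0.0
```

Request:
{"api": "carry_out", "payload": {
  "motion": [
    [35, 15, 0, 0, 0.2],
    [25, 10, 0, 0, 0.2],
    [9, 0, 0, 0, 0.2],
    [0, 0, 0, 0, 0.2],
    [0, 0, 0, 0, 0.2]
  ]
}}

```text
t: 21.25
eef_pos: [616.5, -73.2, 228.5]
tcp_rot: [-3.141, 0.0, 1.579]
ft_force: [0.1, -1.2, 0.6]
opening: 0.799
grip_force: 0.0
```

```bash
python3 - <<'E'
from h import *
s=env.state(); c=env.read_camera("wrist"); np.savez("jig.npz",eef_pos=s["eef_pos"],tcp_rot=s["tcp_rot"],img=c["color"])
print(s["eef_pos"],np.degrees(s["tcp_rot"]))
P=[]
for x in(-150,-70,80,170):
  for y,z in((82,35 if x<-70 else 47.5),(60,47.5 if x>-100 else 35),(-60,47.5 if x>-100 else 35),(-82,35 if x<-70 else 47.5)): P.append([643.5+x,16+y,z])
print(proj(c,P,s).round(0).reshape(4,4,2).tolist())
crop(c,80,20,560,300,1.66,"pics/jig.png")
E
```

```text
[616.54902347 -73.20630076 228.50380904] [-1.79991626e+02  1.71262252e-02  9.04622801e+01]
[[[164.0, 33.0], [166.0, 56.0], [177.0, 167.0], [178.0, 184.0]], [[238.0, 30.0], [238.0, 54.0], [242.0, 169.0], [242.0, 187.0]], [[384.0, 32.0], [382.0, 56.0], [370.0, 170.0], [368.0, 188.0]], [[472.0, 32.0], [468.0, 56.0], [447.0, 171.0], [444.0, 189.0]]]
```

View pics/jig.png

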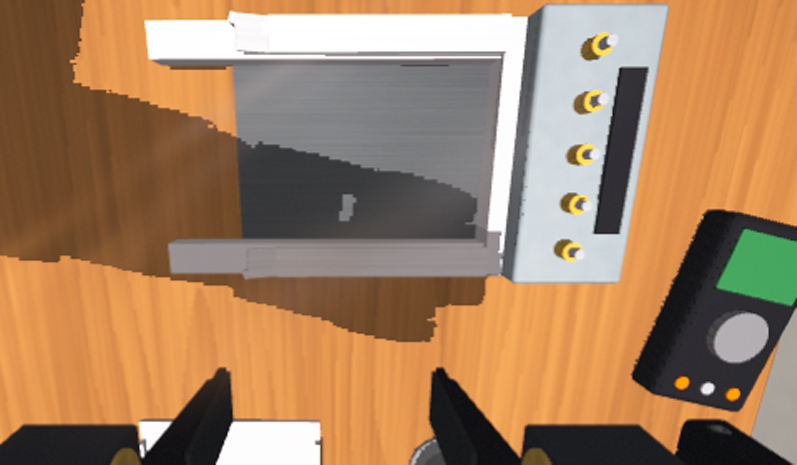

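The jig view shows the far rail ledge end at crop (145,21) to (151,60) and the near ledge end at (169,241) to (171,273). The lip outer edges are at v≈14 and v≈275, and the block starts at u≈525. I'll convert these to world positions.

```bash
python3 - <<'E'
from h import *
z=np.load("jig.npz"); s={"eef_pos":z["eef_pos"],"tcp_rot":z["tcp_rot"]}
c=env.read_camera("wrist"); np.set_printoptions(precision=1,suppress=True)
def w(n,p,h):
    p=(np.array(p,float)+.5)/1.66-.5+[80,20]; print(n,pix2w(c,p,np.full(len(p),h),s)[:,:2].tolist())
w("ledge far z35",[(145,21),(151,60)],35); w("ledge near",[(169,241),(171,273)],35)
w("outer far 47.5",[(300,15),(510,14.5)],47.5); w("outer near 47.5",[(300,275),(480,274)],47.5)
w("inner far 47.5",[(250,54),(500,54)],47.5); w("inner near 47.5",[(290,240),(475,239)],47.5)
w("stop edge inner z47.5",[(503,54),(478,232)],47.5)
w("block z62",[(545,5),(667,5),(620,281),(513,281)],62)
g=cv2.cvtColor(z["img"],cv2.COLOR_RGB2GRAY).astype(int)
for u in (260,290,340): print(u,[int(v) for v in g[24:60,u]],"|",[int(v) for v in g[155:190,u]])
E
```

```text
ledge far z35 [[497.0653238917925, 98.46034551891401], [498.60114475743336, 76.07304759072706]]
ledge near [[499.59109022794246, -42.016465512736985], [498.9214753526078, -65.6934558925196]]
outer far 47.5 [[596.8881781439619, 99.51454137865056], [725.9342258132322, 100.81226193458717]]
outer near 47.5 [[595.1739064098647, -63.62071338597582], [723.8118498810342, -61.82059880510256]]
inner far 47.5 [[565.2595083919659, 77.7694717440532], [722.2473620270764, 79.04697123178802]]
inner near 47.5 [[588.4366867889092, -38.67875085636975], [717.8213956767052, -36.907750518463274]]
stop edge inner z47.5 [[724.1301936488197, 79.06131416577672], [719.4378263399028, -32.030159881125456]]
block z62 [[741.1919454579547, 102.0874280614], [812.5051116052646, 102.58710116717222], [815.8674575286153, -62.78656408049899], [742.4230841707814, -63.39018684577337]]
260 [153, 153, 153, 153, 197, 255, 255, 255, 255, 255, 255, 255, 255, 255, 255, 255, 255, 255, 255, 255, 255, 255, 255, 255, 255, 255, 255, 202, 154, 254, 254, 198, 129, 123, 123, 135] | [61, 61, 59, 60, 60, 60, 62, 62, 72, 111, 117, 127, 140, 139, 135, 146, 145, 144, 144, 146, 147, 146, 144, 146, 143, 142, 145, 145, 145, 144, 146, 135, 105, 97, 97]
290 [162, 163, 163, 163, 203, 255, 255, 255, 254, 254, 255, 255, 255, 255, 255, 255, 255, 255, 254, 254, 255, 255, 255, 255, 255, 255, 255, 195, 147, 156, 254, 194, 115, 108, 108, 125] | [68, 70, 70, 70, 72, 71, 72, 71, 81, 110, 115, 125, 137, 134, 131, 139, 139, 139, 141, 142, 143, 142, 140, 142, 142, 140, 143, 144, 144, 143, 144, 123, 98, 93, 90]
340 [158, 159, 159, 159, 198, 254, 254, 254, 254, 254, 255, 255, 255, 255, 255, 255, 255, 254, 254, 254, 254, 254, 254, 254, 254, 254, 254, 143, 152, 157, 254, 188, 110, 104, 102, 74] | [74, 75, 73, 73, 73, 71, 71, 68, 77, 113, 118, 132, 148, 145, 136, 145, 148, 146, 147, 148, 146, 146, 148, 149, 146, 144, 146, 146, 147, 147, 147, 121, 88, 80, 81]
```

Request:
{"api": "carry_out", "payload": {
  "motion": [
    [-20, -8, 0, 0, 0.2],
    [-35, -13, 0, 0, 0.2],
    [-45, -16, 0, 0, 0.2],
    [-45, -16, 0, 0, 0.2],
    [-45, -16, 0, 0, 0.2],
    [-35, -13, 10, 0, 0.2],
    [-18.7, -8.1, 25, 0, 0.2],
    [-5, 0, 35, 0, 0.2],
    [0, 0, 40, 0, 0.2],
    [0, 0, 40, 0, 0.2],
    [0, 0, 30, 0, 0.2],
    [0, 0, 14, 0, 0.2]
  ]
}}

```text
t: 22.55
eef_pos: [527.4, -322.3, 31.8]
tcp_rot: [-3.139, -0.002, 1.577]
ft_force: [-0.1, 0.3, -0.3]
opening: 0.8
grip_force: 0.0
```

```bash
python3 pl.py
```

```text
t 22.55 tcp [ 527.4 -322.3   31.8] yaw tcp 90.38
open edge: yaw 0.39 y at xm -206.7 xm 528.2 width 159.7 resid 0.02
```

Request:
{"api": "carry_out", "payload": {
  "motion": [
    [0, 0, 0, 0, 0.5],
    [0, 0, 0, 0, 1],
    [0, 0, 0, 0, 1],
    [0, 0, 0, 0, 1],
    [0, 0, 0, 0, 1],
    [0, 0, 0, 0, 1],
    [0, 0, -4, 0, 1],
    [0, 0, -10, 0, 1],
    [0, 0, -16, 0, 1],
    [0, 0, -20, 0, 1],
    [0, 0, 0, 0, 1],
    [0, 0, 0, 0, 1]
  ]
}}

```text
t: 23.8
eef_pos: [528.9, -321.8, 84.5]
tcp_rot: [3.141, 0.0, 1.579]
ft_force: [-0.7, -0.8, -3.2]
opening: 0.457
grip_force: 30.0
```

```bash
python3 - <<'E'
from pl import *
s=env.state(); plate(5+s["eef_pos"][2]-34)
print(s["ft_force"],s["moment"])
E
```

```text
t 23.8 tcp [ 528.9 -321.8   84.5] yaw tcp 90.47
open edge: yaw 0.65 y at xm -206.6 xm 528.3 width 158.7 resid 0.04
[-0.70208256 -0.79219234 -3.1698587 ] [-0.04988979 -0.10800836 -0.02675088]
```

Request:
{"api": "carry_out", "payload": {
  "motion": [
    [0, -4, -12, 0, 1],
    [5, -8, -15, 0, 1],
    [15, -10, -13, 0, 1],
    [25, -12, -5, 0, 1],
    [35, -12, 0, 0, 1],
    [40, -10, 0, 0, 1],
    [40, -3, 0, 0, 1],
    [40, 0, 0, 0, 1],
    [35, 0, 0, 0, 1],
    [28, 0, 5, 0, 1],
    [20, 0, 10, 0, 1],
    [10.5, 0, 15, 0, 1]
  ]
}}

```text
t: 25.05
eef_pos: [467.4, -27.5, 99.7]
tcp_rot: [3.141, 0.0, 1.58]
ft_force: [0.4, -0.1, -3.2]
opening: 0.462
grip_force: 30.0
```

Request:
{"api": "carry_out", "payload": {
  "motion": [
    [0, 0, 10, 0, 1],
    [0, 0, 5, 0, 1],
    [0, 0, 0, 0, 1],
    [0, 0, 0, 0, 1]
  ]
}}

```text
t: 25.45
eef_pos: [467.6, -29.6, 84.6]
tcp_rot: [3.141, 0.0, 1.578]
ft_force: [0.4, -0.1, -2.0]
opening: 0.463
grip_force: 30.0
```

```bash
python3 - <<'E'
from pl import *
s=env.state(); c=env.read_camera("wrist")
print(s["eef_pos"],np.degrees(s["tcp_rot"][2]))
np.set_printoptions(linewidth=250)
o=[468,16.4]; 
print("exp plate open corners",proj(c,[[o[0]-80,o[1]+70,65],[o[0]+80,o[1]+70,65]],s).round(1).tolist())
print("exp ledge far outer/inner",proj(c,[[498,98.7,35],[540,99,35],[498,76.7,35],[540,77,35]],s).round(1).tolist(), "lip far",proj(c,[[590,99.8,47.5],[620,100,47.5],[590,77.8,47.5],[620,78,47.5]],s).round(1).tolist())
g=cv2.cvtColor(c["color"],cv2.COLOR_RGB2GRAY).astype(int); h=cv2.cvtColor(c["color"],cv2.COLOR_RGB2HSV)[:,:,1].astype(int)
for u in (200,250,340,360,380,400,440,460,480):
    print(u,"g",g[30:110:2,u].tolist()); print("   s",h[30:110:2,u].tolist())
E
```

```text
[467.63817668 -29.57985944  84.55504923] 90.41983178176945
exp plate open corners [[135.8, 59.9], [424.0, 62.3]]
exp ledge far outer/inner [[326.9, 49.0], [392.5, 49.0], [325.0, 86.2], [388.4, 86.2]] lip far [[483.9, 43.4], [534.1, 43.4], [476.2, 83.3], [524.6, 83.3]]
200 g [56, 56, 55, 56, 57, 57, 56, 56, 56, 57, 56, 57, 56, 56, 55, 56, 56, 55, 97, 111, 112, 115, 115, 113, 113, 115, 112, 112, 113, 119, 118, 116, 118, 120, 119, 118, 114, 115, 116, 114]
   s [167, 168, 167, 170, 168, 168, 168, 163, 167, 165, 167, 166, 168, 171, 176, 174, 171, 171, 43, 13, 11, 13, 13, 9, 13, 13, 11, 13, 13, 12, 17, 15, 13, 14, 14, 13, 13, 13, 13, 13]
250 g [125, 125, 126, 124, 125, 124, 124, 124, 123, 123, 124, 126, 125, 127, 129, 130, 131, 131, 221, 242, 243, 246, 246, 246, 245, 246, 243, 243, 243, 245, 245, 244, 244, 245, 245, 244, 243, 246, 216, 213]
   s [171, 172, 170, 173, 169, 170, 170, 170, 167, 169, 167, 162, 160, 159, 153, 150, 148, 146, 32, 5, 5, 3, 3, 3, 4, 3, 5, 5, 5, 4, 5, 5, 4, 4, 5, 5, 5, 5, 10, 10]
340 g [137, 137, 137, 137, 138, 138, 137, 138, 139, 166, 240, 241, 241, 241, 241, 241, 2
[... 1644 characters left out ...]
6, 6, 8, 3, 6, 3, 9]
460 g [109, 109, 109, 109, 107, 109, 109, 99, 123, 147, 174, 227, 227, 230, 230, 228, 231, 227, 226, 226, 232, 227, 227, 227, 229, 198, 223, 226, 86, 81, 86, 84, 87, 85, 85, 87, 88, 85, 85, 84]
   s [168, 172, 171, 170, 172, 165, 167, 10, 14, 10, 6, 4, 8, 8, 7, 7, 5, 8, 8, 8, 6, 8, 8, 8, 8, 14, 8, 9, 14, 12, 6, 6, 6, 3, 3, 9, 9, 9, 3, 6]
480 g [119, 119, 119, 119, 120, 121, 124, 245, 236, 231, 242, 246, 229, 229, 233, 235, 237, 226, 225, 225, 231, 227, 229, 227, 229, 197, 104, 223, 78, 79, 84, 82, 87, 83, 82, 84, 84, 83, 85, 83]
   s [170, 171, 172, 170, 170, 170, 160, 4, 4, 4, 3, 5, 7, 8, 5, 3, 3, 8, 9, 8, 8, 8, 9, 8, 9, 13, 12, 8, 10, 9, 9, 6, 8, 6, 3, 9, 6, 12, 12, 3]
```

```bash
python3 - <<'E'
from pl import *
s=env.state(); z=s["eef_pos"][2]
c=env.read_camera("wrist"); h=cv2.cvtColor(c["color"],cv2.COLOR_RGB2HSV)[:,:,1].astype(float)
def edge(us,v0,v1,zz):
    o=[]
    for u in us:
        a=h[v0:v1,u]; i=np.where((a[:-1]>=85)&(a[1:]<85))[0][0]; o.append((u,v0+i+(a[i]-85)/(a[i]-a[i+1])))
    P=pix2w(c,o,np.full(len(o),zz),s); k=np.polyfit(P[:,0],P[:,1],1); print(np.array(o)[[0,-1]].round(1).tolist(),"y at x=500:",np.polyval(k,500).round(2),"yaw",np.degrees(k[0]).round(2))
for zz in (z-34.5+5,z-33+5): edge(range(160,310,10),50,90,zz)
edge(range(335,390,5),35,70,35)
# left corner of plate and right (front) corner
v=100; a=h[v,90:300]; i=np.where((a[:-1]>=85)&(a[1:]<85))[0][0]; print("left edge",pix2w(c,[(90+i+.5,v)],np.array([z-29.5]),s), "tcp",s["eef_pos"])
g=cv2.cvtColor(c["color"],cv2.COLOR_RGB2GRAY).astype(int)
for v in (72,80,110,140,170): print(v,g[v,400:450].tolist())
E
```

```text
[[160.0, 65.9], [300.0, 65.5]] y at x=500: 86.2 yaw 0.62
[[160.0, 65.9], [300.0, 65.5]] y at x=500: 85.96 yaw 0.62
[[335.0, 48.3], [385.0, 48.0]] y at x=500: 99.16 yaw 0.58
left edge [[384.15464233  66.15307191  55.17381452]] tcp [467.70775074 -29.52686555  84.67381452]
72 [234, 234, 234, 234, 233, 233, 232, 232, 233, 233, 232, 232, 231, 230, 230, 230, 230, 200, 113, 112, 112, 112, 112, 112, 124, 126, 113, 150, 186, 220, 220, 219, 218, 219, 218, 219, 218, 218, 218, 219, 219, 218, 217, 218, 218, 217, 218, 218, 217, 217]
80 [231, 231, 231, 231, 230, 231, 230, 230, 230, 230, 230, 229, 230, 230, 230, 230, 199, 114, 113, 113, 114, 113, 113, 119, 122, 106, 97, 102, 107, 107, 105, 115, 127, 126, 126, 126, 137, 154, 155, 155, 153, 166, 185, 185, 183, 184, 195, 215, 214, 214]
110 [234, 206, 121, 101, 101, 99, 132, 203, 231, 232, 232, 232, 232, 202, 114, 92, 91, 91, 90, 88, 89, 89, 89, 88, 88, 88, 88, 88, 88, 88, 89, 89, 88, 87, 88, 88, 88, 86, 86, 86, 84, 87, 85, 85, 86, 86, 86, 86, 86, 86]
140 [92, 93, 84, 180, 233, 232, 232, 232, 233, 213, 139, 84, 84, 84, 85, 86, 85, 84, 85, 85, 83, 83, 84, 84, 84, 84, 84, 85, 83, 84, 84, 83, 83, 84, 84, 85, 85, 83, 83, 84, 84, 84, 84, 84, 83, 84, 85, 83, 83, 84]
170 [107, 111, 110, 111, 111, 108, 95, 84, 83, 84, 83, 84, 82, 83, 83, 83, 84, 83, 83, 82, 83, 83, 82, 82, 82, 83, 82, 83, 82, 82, 81, 82, 83, 81, 82, 82, 82, 81, 82, 82, 82, 83, 81, 83, 83, 81, 81, 81, 81, 81]
```

The plate centreline is 1.0 mm low in y compared with the jig, and the yaw matches (0.62° vs 0.58°). I'll shift it and land it on the ledge.

Request:
{"api": "carry_out", "payload": {
  "motion": [
    [1, 0, 3, 0, 1],
    [0, 0, 4, 0, 1],
    [0, 0, 3, 0, 1],
    [0, 0, 2, 0, 1],
    [0, 0, 1, 0, 1],
    [0, 0, 1, 0, 1],
    [0, 0, 0, 0, 1],
    [0, 0, 0, 0, 1]
  ]
}}

```text
t: 26.35
eef_pos: [467.5, -27.9, 70.4]
tcp_rot: [3.141, 0.0, 1.579]
ft_force: [0.4, 0.5, -2.5]
opening: 0.46
grip_force: 30.0
```

Request:
{"api": "carry_out", "payload": {
  "motion": [
    [0, 0, 0.5, 0, 1],
    [0, 0, 0.5, 0, 1],
    [0, 0, 0, 0, 1],
    [0, 0, 0, 0, 1]
  ]
}}

```text
t: 26.75
eef_pos: [467.5, -27.9, 70.1]
tcp_rot: [3.141, 0.0, 1.579]
ft_force: [-3.7, 0.3, 12.3]
opening: 0.463
grip_force: 30.0
```

Request:
{"api": "carry_out", "payload": {
  "motion": [
    [0, 0, -0.8, 0, 1],
    [0, 4, 0, 0, 1],
    [0, 6, 0, 0, 1],
    [0, 6, 0, 0, 1],
    [0, 6, 0, 0, 1],
    [0, 6, 0, 0, 1],
    [0.1, 6, 0, 0, 1],
    [0, 6, 0, 0, 1],
    [0, 6, 0, 0, 1],
    [0.1, 4, 0, 0, 1],
    [0, 0, 0, 0, 1],
    [0, 0, 0, 0, 1]
  ]
}}

```text
t: 27.95
eef_pos: [518.5, -27.4, 70.2]
tcp_rot: [3.14, 0.0, 1.579]
ft_force: [3.7, -0.2, 2.7]
opening: 0.461
grip_force: 30.0
```

Request:
{"api": "carry_out", "payload": {
  "motion": [
    [0, 4, 0, 0, 1],
    [0, 8, 0, 0, 1],
    [0, 8, 0, 0, 1],
    [0.1, 8, 0, 0, 1],
    [0, 8, 0, 0, 1],
    [0, 8, 0, 0, 1],
    [0.1, 8, 0, 0, 1],
    [0, 8, 0, 0, 1],
    [0, 6, 0, 0, 1],
    [0, 4, 0, 0, 1],
    [0, 0, 0, 0, 1],
    [0, 0, 0, 0, 1]
  ]
}}

```text
t: 29.15
eef_pos: [587.9, -26.6, 70.2]
tcp_rot: [3.141, 0.0, 1.579]
ft_force: [1.3, -1.2, 4.0]
opening: 0.464
grip_force: 30.0
```

Request:
{"api": "carry_out", "payload": {
  "motion": [
    [0, 4, 0, 0, 1],
    [0, 7, 0, 0, 1],
    [0.1, 7, 0, 0, 1],
    [0, 7, 0, 0, 1],
    [0, 7, 0, 0, 1],
    [0.1, 7, 0, 0, 1],
    [0, 5, 0, 0, 1],
    [0, 3, 0, 0, 1],
    [0, 0, 0, 0, 1],
    [0, 0, 0, 0, 1]
  ]
}}

```text
t: 30.15
eef_pos: [634.4, -26.1, 70.2]
tcp_rot: [-3.141, 0.0, 1.579]
ft_force: [-2.2, -0.8, 5.4]
opening: 0.46
grip_force: 30.0
```

Request:
{"api": "carry_out", "payload": {
  "motion": [
    [0, 2, 0, 0, 1],
    [0, 2, 0, 0, 1],
    [0, 2, 0, 0, 1],
    [0, 2, 0, 0, 1],
    [0, 1, 0, 0, 1],
    [0, 0, 0, 0, 1]
  ]
}}

```text
t: 30.75
eef_pos: [643.0, -26.1, 70.3]
tcp_rot: [-3.14, 0.0, 1.579]
ft_force: [-5.6, -2.2, 7.3]
opening: 0.463
grip_force: 30.0
```

Request:
{"api": "carry_out", "payload": {
  "motion": [
    [0, 1, 0, 0, 1],
    [0, 1, 0, 0, 1],
    [0, 1, 0, 0, 1],
    [0, 0, 0, 0, 1]
  ]
}}

```text
t: 31.15
eef_pos: [646.0, -26.0, 70.3]
tcp_rot: [-3.14, 0.0, 1.579]
ft_force: [-5.3, -1.9, 6.9]
opening: 0.461
grip_force: 30.0
```

Request:
{"api": "carry_out", "payload": {
  "motion": [
    [0, 1, 0, 0, 1],
    [0, 1, 0, 0, 1],
    [0, 0, 0, 0, 1]
  ]
}}

```text
t: 31.45
eef_pos: [647.4, -26.0, 70.3]
tcp_rot: [-3.139, 0.0, 1.579]
ft_force: [-8.5, -2.4, 9.4]
opening: 0.461
grip_force: 30.0
```

Request:
{"api": "carry_out", "payload": {
  "motion": [
    [0, 0.7, -0.2, 0, 1],
    [0, 0.7, 0, 0, 1],
    [0, 0, 0, 0, 1],
    [0, 0, 0, 0, 1]
  ]
}}

```text
t: 31.85
eef_pos: [647.5, -26.0, 70.5]
tcp_rot: [-3.136, 0.0, 1.579]
ft_force: [-16.0, -3.2, 13.2]
opening: 0.46
grip_force: 30.0
```

It stopped firmly at TCP x 647.5 with 16 N, where the stop was expected. I'll relax the push, release and retreat.

Request:
{"api": "carry_out", "payload": {
  "motion": [
    [0, -0.8, 0, 0, 1],
    [0, -0.5, 0, 0, 1],
    [0, 0, 0, 0, 0.45],
    [0, 0, 0, 0, 0.35],
    [0, 0, 0, 0, 0.25],
    [0, 0, 0, 0, 0.25],
    [0, 0, -5, 0, 0.25],
    [0, 0, -15, 0, 0.25],
    [0, 0, -30, 0, 0.25],
    [0, 0, -40, 0, 0.25],
    [0, 0, -40, 0, 0.25],
    [0, 0, -20, 0, 0.25]
  ]
}}

```text
t: 33.05
eef_pos: [649.3, -25.8, 225.5]
tcp_rot: [3.136, 0.001, 1.579]
ft_force: [0.1, 0.6, -0.7]
opening: 0.75
grip_force: 0.0
```

Request:
{"api": "carry_out", "payload": {
  "motion": [
    [-20, -10, 0, 0, 0.25],
    [-20, -10, 0, 0, 0.25],
    [-10, -5, 0, 0, 0.25],
    [0, 0, 0, 0, 0.25],
    [0, 0, 0, 0, 0.25]
  ]
}}

```text
t: 33.55
eef_pos: [624.2, -75.7, 220.7]
tcp_rot: [3.141, -0.0, 1.579]
ft_force: [0.5, 0.4, 0.8]
opening: 0.75
grip_force: 0.0
```

```bash
python3 - <<'E'
from h import *
s=env.state(); c=env.read_camera("wrist"); print(s["t"],s["eef_pos"],s["ft_force"])
y=np.radians(.6); Rz=np.array([[np.cos(y),-np.sin(y)],[np.sin(y),np.cos(y)]]); J=lambda x,yy,z:[*(Rz@[x,yy]+[646,18.4]),z]
for n,p in {"plate rear, y=20":J(-80,20,40),"stop, y=20":J(80,20,40),"rear y=-10":J(-80,-10,40)}.items():
    u,v=proj(c,p,s)[0]; print(n,u.round(1),v.round(1)); g=cv2.cvtColor(c["color"],cv2.COLOR_RGB2GRAY)
    a=int(round(u));b=int(round(v)); print(a-20,g[b,a-20:a+21].tolist(), c["color"][b,a-15].tolist(),c["color"][b,a+10].tolist())
# handle: darkest blob
d=((c["color"].max(2)<45)[:240]).astype(np.uint8); n,l,st,ce=cv2.connectedComponentsWithStats(d)
print([(st[i].tolist()) for i in range(1,n) if st[i][4]>200])
print("handle exp",proj(c,[J(-22,-54,100),J(22,-54,100),J(22,-38,100),J(-22,-38,100)],s).round(1).tolist())
E
```

```text
33.55 [624.21981048 -75.74536208 220.74692611] [0.52500972 0.38349937 0.84621661]
plate rear, y=20 225.1 91.2
205 [135, 135, 135, 134, 134, 131, 129, 129, 124, 112, 106, 106, 104, 105, 105, 104, 104, 103, 104, 102, 180, 235, 243, 243, 194, 180, 237, 244, 244, 244, 244, 244, 244, 244, 244, 244, 244, 244, 244, 244, 244] [175, 119, 79] [246, 243, 244]
stop, y=20 373.2 90.8
353 [236, 235, 235, 235, 235, 235, 235, 234, 234, 234, 234, 234, 234, 234, 234, 234, 233, 212, 140, 114, 194, 233, 232, 232, 232, 231, 231, 231, 231, 231, 231, 230, 229, 187, 77, 76, 76, 73, 70, 73, 76] [239, 233, 234] [235, 229, 229]
rear y=-10 226.6 120.3
207 [74, 74, 72, 73, 72, 71, 71, 72, 67, 59, 54, 53, 52, 52, 51, 49, 48, 45, 45, 53, 92, 113, 113, 103, 95, 104, 113, 112, 113, 113, 113, 113, 114, 112, 114, 113, 113, 114, 115, 114, 113] [91, 65, 50] [117, 111, 113]
[[435, 56, 32, 103, 1628], [217, 121, 12, 41, 363], [462, 145, 98, 95, 3962]]
handle exp [[278.9, 168.4], [324.7, 168.3], [325.5, 151.4], [278.9, 151.5]]
```

```bash
python3 - <<'E'
from h import *
c=env.read_camera("top"); im=c["color"]
y=np.radians(-8.4);Rz=np.array([[np.cos(y),-np.sin(y)],[np.sin(y),np.cos(y)]])
q=np.array([proj(c,[*(Rz@p+[534,284.2]),5])[0] for p in((-105,-75),(105,-75),(105,75),(-105,75))]); print(q.round(0).tolist())
x0,y0=q.min(0).astype(int);x1,y1=q.max(0).astype(int)
h=cv2.cvtColor(im,cv2.COLOR_RGB2HSV)
m=((h[...,0]>12)&(h[...,0]<32)&(h[...,1]>90)&(h[...,2]>90)).astype(np.uint8)
mask=np.zeros(m.shape,np.uint8);cv2.fillPoly(mask,[q.astype(np.int32)],1); mask=cv2.erode(mask,np.ones((7,7)))
n,l,st,ce=cv2.connectedComponentsWithStats(m*mask); print("gold blobs",[(ce[i].round(0).tolist(),int(st[i][4])) for i in range(1,n)])
g=cv2.cvtColor(im,cv2.COLOR_RGB2GRAY)
for r in g[y0+4:y1:3,x0:x1:3]: print(' '.join(f"{v:3d}" for v in r))
E
```

```text
[[210.0, 251.0], [220.0, 192.0], [177.0, 186.0], [167.0, 245.0]]
gold blobs [([186.0, 199.0], 6)]
144 143  71  81 155 152 156 156 157 152 149 130  94  78  74  74  75 136
139 141  68 101 153 154 155 153 155 155 155 156 156 158 158 158 154 119
138 152  70 139 154 155 154 155 155 155 154 155 155 155 157 156 156  95
133 153  70 157 154 155 150 159 155 156 155 156 156 156 155 156 147  71
136  80  69 157 154 154 207 147 157 156 156 156 157 156 157 157 150  71
136  70  81 158 155 149 212 142 155 156 155 155 157 156 158 158 160  73
141  71 159 192 152 158 204 123 157 156 156 156 155 156 157 158 133  89
158  78 175 208 122 183 185 131 155 156 156 155 156 156 157 156 121 112
155  85 201 196 152 206 151 126 156 156 156 156 156 156 157 157  80 139
 94 120 213 147 155 122 136 155 154 155 155 157 156 156 156 150  80 139
101 156 146 104 155 155 156 155 155 156 155 156 156 157 158 163  81 142
 96 170 124  99 156 156 154 154 155 155 156 155 157 157 158 152  89 148
 93 170 114 115 155 155 155 157 155 156 156 157 158 157 157 120 104 147
 90 168 120 155 156 155 156 157 157 157 157 158 156 157 157 101 131 147
 82 168 129 156 157 155 157 157 157 159 158 158 157 157 150  73 123 133
 73 160 155 157 157 157 156 158 158 158 157 157 158 159 154  68 144 143
 90 158 155 156 157 157 157 157 158 158 158 159 159 159 158  73 140 138
136 155 157 157 157 157 158 157 158 157 157 158 159 159 124  85 136 136
150 150 160 159 158 159 159 158 157 157 159 158 156 159 119 110 146 144
104 161 145 117  81  70  67  81 130 157 160 161 157 159  78 120 130 131
135 135 136  96  82  82  81  78  77  71  64  65  73 119  70 136 137 141
```

```bash
python3 -c "
from cell import env
print(env.job_done())"
```

```text
the job is handed in; nothing more can be done
None
```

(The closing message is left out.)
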